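# Reset the pop-up pins on tested pipe ends

### The arm

A 6-joint arm with a two-finger parallel gripper is mounted at the origin on the work surface. World frame = base frame: x ahead of the robot, y to its left, z up, the work surface at z = 0. Lengths are in mm, angles in rad, forces in N, time in s.
With the tool pointing down it reaches from about 275 to 750 mm from the base axis. Payload 10.2 kg.
Tool frame: the origin (TCP) lies midway between the tips of the shut fingers; the grasp point (between the pads) lies 19 mm behind it; z points along the fingers, y is the line along which they close (so a half turn about z gives the same grasp; the last joint's range is limited). The gripper opens to 85 mm and grips with 20 to 120 N. Pads are 22 mm wide; open, the fingers measure 114 mm over their backs; the gripper's body (76 mm by 85 mm) begins 54 mm behind the grasp point. The pads swing forward as they close: fully open they stand 13 mm farther back than shut.
Start: joints at [1.081, 0.313, 1.498, -0, 1.331, -0.223], TCP at [138.427, 506.428, 231.294] pointing down, gripper open.
Joint ranges: [-2.94, 2.94], [-0.97, 2.17], [0.19, 2.56], [-1.23, 4.37], [0.02, 3.11], [-2.88, 2.88]. Speed limits (rad/s): [2.39, 2.39, 3.01, 3.14, 3.14, 3.14].

### API

Orientations are given as a unit quaternion [w, x, y, z].
In Python, from rig import sense, capture, finish_job, find_in, place_of gives the robot as it stands. The module is installed in compiled form; this text tells all that it offers.
- The arm moves only by the shell command python3 -m jog 'ROWS' [FORCE]. ROWS is JSON, a list of rows, each an object of numbers: "tx", "ty", "tz": the shift along the tool's x, y, z in mm; "ax", "ay", "az": the turn, a rotation vector about the tool's x, y, z in rad; "jaw": the closure, from -1 (fully open) to 1 (shut), so that 0 is half open. In form: [{"tx": .., "ty": .., "tz": .., "ax": .., "ay": .., "az": .., "jaw": ..}, ...]. A call has 1 to 5 rows; each row shifts and turns the commanded pose from where the row before left it, along the tool's axes as they then stand; what a row does not reach is not made up. A row lasts 1/8 s, in which the tool goes at most 62.5 mm and 10.7 degrees, less where a joint would pass 70% of its speed; a pose out of reach is approached as far as the arm can. A call with a gripper value outside its range is refused whole. The fingers move at their own pace and stop on an object; FORCE is the grip in N (left out, the last holds). Time passes only in rows, so rows that do not move let the fingers close. It gives the time, the measured TCP pose, the force, the opening and the grip force at its end, in the units of the state.
- sense(): the state, without advancing time (a new reading comes with each control period).
- capture(name): name is "side" or "top" or "wrist"; returns a dict with "color" (480x640x3 uint8, red, green, blue), "depth" (480x640 float32, mm along the optical axis (not along the pixel's ray), 0 where there is no reading), "fx", "fy", "cx", "cy" (pixels), "camera_from_world" (4x4, takes a point from world to camera coordinates); the wrist camera has in their place "mount" (4x4, takes a point from camera to tool coordinates, whose origin is the TCP and whose axes are the flange's). Camera axes: x right, y up, looking along -z (the intrinsics and any distortion apply to the point x, -y, -z); pixel columns grow to the right and rows downward; lengths in mm; the calibration is good to about 2 mm. A picture is of the moment at which its call begins: read the wrist's pose just before it.
- finish_job(): hands the job in; it is judged then, once.
Trained networks look in the newest picture that a camera, given by its name, has taken for a name from the list of things; names that differ only in an ending like _2 or _b are one class to them, and where a whole thing is asked for, a point or a joint stands for the part that bears it (a point fixed in the world has none). Each returns a list of dicts, best first, with "conf" (0 to 1); they miss things now and then, are a little off and sometimes report something else, mostly with a low value. They report only what shows in the picture. A call takes as long as a camera call. They do not tell look-alikes from the thing itself.
- find_in(query, camera): "centre" ([column, row] in pixels, amid what is visible of it).
- place_of(query, camera): "centre" ([column, row] in pixels: a listed point, or the origin of a listed thing).
The state is a dict: "time_s": time; "joints": joint angles; "dq": joint speeds; "tau": joint torques, N m; "eef_pos": TCP position; "ee_rot": TCP orientation; "force": force on the tool from outside, world axes, zero at the start; "wrist_torque": the same for the moment, N m; "grip_width": opening from 0.0 (shut) to 1.0 (fully open); "grip_force": force on a finger pad.
Only numpy, scipy, OpenCV 4.12 (cv2) and the standard library are available. Lean on these libraries where they do the work, as an engineer would, in place of code of your own. Each camera call takes 0.05 s, during which the arm holds its last target. There are 200 camera calls.

### The job

The pressure test of the three round plugged pipe ends is over: with a fingertip, gently press the popped-up indicator pin of each fully home, first on the widest pipe, then on the middle one, then on the narrowest. The square duct is still under test, so leave its pin up. Do not pick up, shove or tip any of the pieces or the other things on the bench.

Things in the scene. Friction and masses are not known exactly. Their poses are not given: they have to be found in the camera images.
- pipe_large: the widest round test piece: upright grey plastic pipe, 110 mm in diameter, closed by a black plug (116 mm across) whose flat top is 170 mm above the bench. It stands loose on the bench, 0.28 to 0.98 kg. Origin: centre of its underside, z up along the pipe.
- pipe_medium: the middle round test piece: grey pipe 75 mm in diameter, black plug (81 mm across), plug top 140 mm above the bench. It stands loose on the bench, 0.28 to 0.98 kg. Origin: centre of its underside, z up along the pipe.
- pipe_small: the narrowest round test piece: grey pipe 50 mm in diameter, black plug (56 mm across), plug top 110 mm above the bench. It stands loose on the bench, 0.28 to 0.98 kg. Origin: centre of its underside, z up along the pipe.
- duct_square: the square test piece: grey duct 80 mm square, black square plug (86 mm), plug top 125 mm above the bench; still under test. It stands loose on the bench, 0.28 to 0.98 kg. Origin: centre of its underside, z up along the pipe.
- pin_large (a joint): how far the indicator pin of pipe_large is pushed in, m: 0 fully popped up, 0.014 fully home (head resting on the collar). It starts between 0 and 0.003, slides straight down with about 3 N of friction, has no spring and stays where it is left, and stops at 0.014 on a soft black rubber collar (34 mm across, standing 4 mm above the plug), which itself gives about 1 mm for each 4 N, up to 4 mm, and springs back.
- pin_large_top (a point): centre of the flat top of that pin's head (plain aluminium disc 28 mm in diameter, 6 mm thick) in the middle of the plug; moves with the pin. Its top is 180 mm above the bench when fully home and up to 194 mm when popped up.
- pin_medium (a joint): how far the indicator pin of pipe_medium is pushed in, m: 0 fully popped up, 0.014 fully home (head resting on the collar). It starts between 0 and 0.003, slides straight down with about 3 N of friction, has no spring and stays where it is left, and stops at 0.014 on a soft black rubber collar (34 mm across, standing 4 mm above the plug), which itself gives about 1 mm for each 4 N, up to 4 mm, and springs back.
- pin_medium_top (a point): centre of the flat top of that pin's head (plain aluminium disc 28 mm in diameter, 6 mm thick) in the middle of the plug; moves with the pin. Its top is 150 mm above the bench when fully home and up to 164 mm when popped up.
- pin_small (a joint): how far the indicator pin of pipe_small is pushed in, m: 0 fully popped up, 0.014 fully home (head resting on the collar). It starts between 0 and 0.003, slides straight down with about 3 N of friction, has no spring and stays where it is left, and stops at 0.014 on a soft black rubber collar (34 mm across, standing 4 mm above the plug), which itself gives about 1 mm for each 4 N, up to 4 mm, and springs back.
- pin_small_top (a point): centre of the flat top of that pin's head (plain aluminium disc 28 mm in diameter, 6 mm thick) in the middle of the plug; moves with the pin. Its top is 120 mm above the bench when fully home and up to 134 mm when popped up.
- pin_square (a joint): how far the indicator pin of duct_square is pushed in, m: 0 fully popped up, 0.014 fully home (head resting on the collar). It starts between 0 and 0.003, slides straight down with about 3 N of friction, has no spring and stays where it is left, and stops at 0.014 on a soft black rubber collar (34 mm across, standing 4 mm above the plug), which itself gives about 1 mm for each 4 N, up to 4 mm, and springs back.
- pin_square_top (a point): centre of the flat top of that pin's head (plain aluminium disc 28 mm in diameter, 6 mm thick) in the middle of the plug; moves with the pin. Its top is 135 mm above the bench when fully home and up to 149 mm when popped up.
- coupling: bystander: open grey pipe sleeve, 64 mm across, 60 mm tall, standing on end. Origin: centre of its underside.
- tape_measure: bystander: black tape measure 70 x 35 mm, 62 mm tall. Origin: centre of its underside.
- offcut: bystander: open-ended piece of grey pipe 44 mm across, 90 mm tall, standing, no plug. Origin: centre of its underside.
- elbow: bystander: grey pipe elbow, 77 mm tall, about 85 mm long, standing. Origin: centre of its underside.
- driver: bystander: screwdriver lying flat. Origin: centre of its underside.
- pipe_clip: bystander: grey pipe clip 50 x 30 mm, 36 mm tall. Origin: centre of its underside.
Mind the look-alikes: they are no part of the job. What is shaped like the pipe_large but white is not meant.

How it is judged (in metres and radians):
On the way, in this order (a step that is already met when the one before it is completed fails the run):
1. the pin of the widest pipe is pressed home (value of joint pin_large above 0.011 m), for 0.1 s.
2. the pin of the middle pipe is pressed home (value of joint pin_medium above 0.011 m), for 0.1 s.
3. the pin of the narrowest pipe is pressed home (value of joint pin_small above 0.011 m), for 0.1 s.
At the end, for the whole second after the job is handed in: All three round pieces' pins are home (within 3 mm of fully in), the square duct's pin is still up (pushed in less than 6 mm), all four pieces stand upright (within 0.1 rad), at rest and within 30 mm of where they stood, and the bystanders lie within 40 mm of where they lay (value of joint each of pin_large, pin_medium, pin_small above 0.011 m and value of joint pin_square below 0.006 m and angle between each of pipe_large, pipe_medium, pipe_small, duct_square's own z axis and vertical below 0.1 rad and distance of each of pipe_large, pipe_medium, pipe_small, duct_square from where it was at the start of the episode below 0.03 m and linear speed of each of pipe_large, pipe_medium, pipe_small, duct_square below 0.02 m/s and distance of each of coupling, tape_measure, offcut, elbow, driver, pipe_clip from where it was at the start of the episode below 0.04 m); the robot touches nothing.
It fails at once if a pin pushed in (over 6 mm) before the pin of the next wider pipe is home ((value of joint pin_medium above 0.006 m and value of joint pin_large below 0.011 m) or (value of joint pin_small above 0.006 m and value of joint pin_medium below 0.011 m)).
It fails at once if the square duct's pin pushed in (over 6 mm) (value of joint pin_square above 0.006 m).
It fails at once if a test piece pressed harder than 35 N (contact force between any of the fingers, the arm and pipe_large above 35 N or contact force between any of the fingers, the arm and pipe_medium above 35 N or contact force between any of the fingers, the arm and pipe_small above 35 N or contact force between any of the fingers, the arm and duct_square above 35 N).
It fails at once if a test piece lifted more than 10 mm, shoved more than 30 mm or tipped more than 0.3 rad (height (world z) of any of pipe_large, pipe_medium, pipe_small, duct_square above 0.01 m or distance of any of pipe_large, pipe_medium, pipe_small, duct_square from where it was at the start of the episode above 0.03 m or angle between any of pipe_large, pipe_medium, pipe_small, duct_square's own z axis and vertical above 0.3 rad).
It fails at once if a bystander lifted or shoved more than 40 mm (distance of any of coupling, tape_measure, offcut, elbow, driver, pipe_clip from where it was at the start of the episode above 0.04 m).
It also fails if it takes over 53 s, if anything falls off the work surface, if the arm or the gripper's body presses on something with over 40 N, if the wrist force passes 120 N, or if a joint passes its speed limit or range.

## Working session

There is one attempt and no reset: what is moved stays moved. The work goes in short steps, Python scripts to look and compute and a shell command to move; the robot and the scene stay as the last step left them, time stands still between calls to the robot, and variables do not carry over. Pictures are saved under pics/ and viewed, at most 10 in all, crops included, and the job is handed in when it is done.

```bash
mkdir -p pics
cat > h.py <<'E'
import numpy as np, cv2
from rig import *
def world(c,px,z=None):
    """pixel -> world via depth (median 5x5), or on plane z"""
    u,v=px; r=np.array([(u-c["cx"])/c["fx"],-(v-c["cy"])/c["fy"],-1.])
    M=np.linalg.inv(c["camera_from_world"])
    o=M[:3,3]; d=M[:3,:3]@r
    if z is not None: return o+d*(z-o[2])/d[2]
    p=c["depth"][int(v)-2:int(v)+3,int(u)-2:int(u)+3]; p=p[p>0]
    return o+d*np.median(p) if len(p) else None
def save(c,n): cv2.imwrite(f"pics/{n}.png",cv2.cvtColor(c["color"],cv2.COLOR_RGB2BGR))
E
python3 - <<'E'
from h import *
s=sense();print({k:np.round(s[k],3) for k in("time_s","eef_pos","ee_rot","force","grip_width")})
np.set_printoptions(precision=1,suppress=True)
for n in("top","side"):
    c=capture(n);save(c,n);print(n,[k for k in c if k not in("color","depth")])
    for q in("pin_large_top","pin_medium_top","pin_small_top","pin_square_top"):
        for r in place_of(q,n)[:3]: print(q,r["conf"],np.round(r["centre"]),world(c,r["centre"]))
    if n=="top":
        for q in("coupling","tape_measure","offcut","elbow","driver","pipe_clip"):
            for r in find_in(q,n)[:1]: print(q,r["conf"],np.round(r["centre"]),world(c,r["centre"]))
E
```

```text
{'time_s': np.float64(0.0), 'eef_pos': array([138.303, 506.2  , 230.721]), 'ee_rot': array([-0.   ,  0.133,  0.991, -0.001]), 'force': array([ 0.34 , -0.797, -0.299]), 'grip_width': np.float64(1.001)}
top ['fx', 'fy', 'cx', 'cy', 'camera_from_world']
pin_large_top 0.49 [374. 183.] [ 636.5 -120.1  191.5]
pin_large_top 0.39 [494. 329.] [ 255.6 -403.   194.6]
pin_medium_top 0.59 [236. 260.] [444.1 244.8 159.5]
pin_small_top 0.51 [278. 191.] [635.3 137.7 132.3]
pin_small_top 0.31 [448. 254.] [ 450.4 -314.5  149.2]
pin_square_top 0.38 [448. 257.] [ 441.6 -312.5  147.9]
coupling 0.74 [177. 256.] [471.  430.5  71.7]
tape_measure 0.78 [356. 264.] [439.9 -75.6  64.7]
offcut 0.78 [323. 226.] [553.2  15.6  52.2]
elbow 0.7 [176. 255.] [473.4 433.3  73. ]
driver 0.82 [464. 217.] [ 577.7 -399.5   24.8]
pipe_clip 0.73 [225. 214.] [602.7 310.    9.7]
side ['fx', 'fy', 'cx', 'cy', 'camera_from_world']
pin_large_top 0.61 [269. 187.] [ 623.7 -110.8  188.1]
pin_large_top 0.56 [387. 293.] [283.9 248.  192.3]
pin_large_top 0.48 [392. 137.] [ 236.5 -749.9   -3.6]
pin_medium_top 0.53 [324. 293.] [428.2 241.1 160.2]
pin_small_top 0.5 [250. 260.] [671.3   9.5  -1. ]
pin_square_top 0.62 [334. 168.] [ 447.9 -308.4  131.6]
```

View pics/top.png

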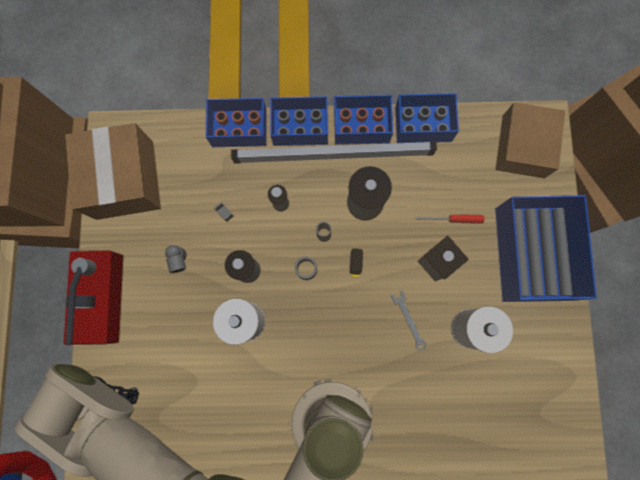

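View pics/side.png

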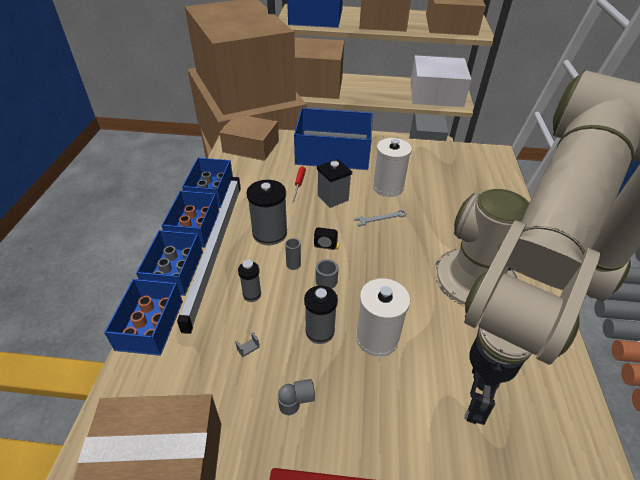

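In the top view, pipe_large candidates are at (371,185), (235,321) and (490,329). The last two are white look-alikes, so the grey pipe with the black plug at (371,185) is the one meant. Medium is at (238,264), small at (278,191), and the duct at (448,257). Next I refine the pin heads and confirm with a crop.

Run:
```python
from h import *
np.set_printoptions(precision=1,suppress=True)
c=capture("top"); g=cv2.cvtColor(c["color"],cv2.COLOR_RGB2GRAY)
M=np.linalg.inv(c["camera_from_world"]);print("cam",M[:3,3],c["fx"])
for n,(u,v),z in(("L",(371,185),192),("M",(238,264),162),("S",(278,191),132),("Q",(448,257),147)):
    w=g[v-11:v+12,u-11:u+12]; m=(w>110).astype(np.uint8)
    k,l,st,ce=cv2.connectedComponentsWithStats(m)
    i=min(range(1,k),key=lambda i:np.hypot(*(ce[i]-11)))
    px=ce[i]+[u-11,v-11]; 
    p=c["depth"][v-11:v+12,u-11:u+12][l==i]; 
    print(n,px,st[i],world(c,px,z), "depth pt z",world(c,np.round(px))) 
im=cv2.cvtColor(c["color"],cv2.COLOR_RGB2BGR)[150:300,210:470]
cv2.imwrite("pics/crop.png",cv2.resize(im,None,fx=3,fy=3,interpolation=cv2.INTER_CUBIC))
```

```text
cam [ 279.5    7.7 1378.4] 468.86632039829254
L [370.4 184.2] [ 6  6 10 10 82] [ 632.2 -111.6  192. ] depth pt z [ 633.  -110.5  191.4]
M [237.4 263.3] [ 6  6 10 10 84] [434.1 240.5 162. ] depth pt z [434.9 241.4 162.7]
S [276.1 191.5] [ 4  7 11 10 78] [634.9 141.7 132. ] depth pt z [636.5 142.2 131.2]
Q [448.2 255.5] [ 6  5 11 10 85] [ 446.6 -314.2  147. ] depth pt z [ 445.3 -313.5  147.7]
```

View pics/crop.png

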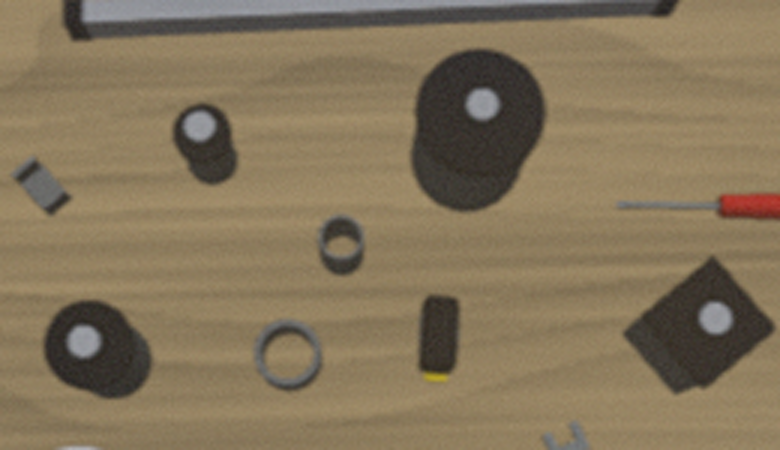

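The crop confirms dark round plugs at L, M and S with aluminium heads; the duct is the square one on the right. Pin tops: L (632.5,-111), M (434.5,241), S (635.5,142). I shut the fingers and move over the large pipe.

```bash
python3 -m jog '[{"tz":-20,"jaw":1},{"tx":-40,"ty":-29,"jaw":1},{"tx":-40,"ty":-29,"jaw":1},{"tx":-40,"ty":-29,"jaw":1},{"tx":-40,"ty":-29,"jaw":1}]' 20
python3 -m jog '[{"tx":-40,"ty":-29,"jaw":1},{"tx":-40,"ty":-29,"jaw":1},{"tx":-40,"ty":-29,"jaw":1},{"tx":-40,"ty":-29,"jaw":1},{"tx":-40,"ty":-29,"jaw":1}]'
python3 -m jog '[{"tx":-40,"ty":-29,"jaw":1},{"tx":-40,"ty":-29,"jaw":1},{"tx":-40,"ty":-29,"jaw":1},{"tx":-40,"ty":-29,"jaw":1},{"tx":-40,"ty":-29,"jaw":1}]'
cat > go.py <<'E'
import sys
from h import *
from scipy.spatial.transform import Rotation as R
s=sense(); w,x,y,z=s["ee_rot"]; T=R.from_quat([x,y,z,w])
p=np.array([float(a) for a in sys.argv[1:4]])
print("t",round(s["time_s"],2),"pos",np.round(s["eef_pos"],1),"zaxis",np.round(T.as_matrix()[:,2],3),"F",np.round(s["force"],1),"w",round(s["grip_width"],2),"shift in tool:",np.round(T.inv().apply(p-s["eef_pos"]),1))
E
python3 go.py 632.5 -111 200
```

```text
t 0.85 pos [138.4 506.4 231.3] zaxis [-0.  0. -1.] F [ 0.8 -0.7 -0.3] w 1.0 shift in tool: [-639.4 -465.3   31.3]schema error: expected keys tx, ty, tz, ax, ay, az, jaw
schema error: expected keys tx, ty, tz, ax, ay, az, jaw
schema error: expected keys tx, ty, tz, ax, ay, az, jaw
```

All keys are required.

```bash
python3 -m jog '[{"tx":0,"ty":0,"tz":-20,"ax":0,"ay":0,"az":0,"jaw":1},{"tx":-40,"ty":-29,"tz":0,"ax":0,"ay":0,"az":0,"jaw":1},{"tx":-40,"ty":-29,"tz":0,"ax":0,"ay":0,"az":0,"jaw":1},{"tx":-40,"ty":-29,"tz":0,"ax":0,"ay":0,"az":0,"jaw":1},{"tx":-40,"ty":-29,"tz":0,"ax":0,"ay":0,"az":0,"jaw":1}]' 20
python3 -m jog '[{"tx":-40,"ty":-29,"tz":0,"ax":0,"ay":0,"az":0,"jaw":1},{"tx":-40,"ty":-29,"tz":0,"ax":0,"ay":0,"az":0,"jaw":1},{"tx":-40,"ty":-29,"tz":0,"ax":0,"ay":0,"az":0,"jaw":1},{"tx":-40,"ty":-29,"tz":0,"ax":0,"ay":0,"az":0,"jaw":1},{"tx":-40,"ty":-29,"tz":0,"ax":0,"ay":0,"az":0,"jaw":1}]'
python3 go.py 632.5 -111 215
```

```text
time_s: 1.48
eef_pos: [262.9, 351.1, 251.4]
ee_rot: [0.0, 0.133, 0.991, 0.0]
force: [1.6, 0.4, -0.6]
grip_width: 0.004
grip_force: 0.0
time_s: 2.1
eef_pos: [417.7, 158.3, 251.5]
ee_rot: [0.0, 0.133, 0.991, 0.0]
force: [0.8, 0.9, 0.4]
grip_width: 0.001
grip_force: 0.0
t 2.1 pos [417.7 158.3 251.5] zaxis [ 0.  0. -1.] F [0.8 0.9 0.4] w 0.0 shift in tool: [-278.2 -203.1   36.6]
```

```bash
python3 -m jog '[{"tx":-40,"ty":-29,"tz":0,"ax":0,"ay":0,"az":0,"jaw":1},{"tx":-40,"ty":-29,"tz":0,"ax":0,"ay":0,"az":0,"jaw":1},{"tx":-40,"ty":-29,"tz":0,"ax":0,"ay":0,"az":0,"jaw":1},{"tx":-40,"ty":-29,"tz":0,"ax":0,"ay":0,"az":0,"jaw":1},{"tx":-40,"ty":-29,"tz":0,"ax":0,"ay":0,"az":0,"jaw":1}]'
python3 -m jog '[{"tx":-40,"ty":-29,"tz":0,"ax":0,"ay":0,"az":0,"jaw":1},{"tx":-38,"ty":-29,"tz":0,"ax":0,"ay":0,"az":0,"jaw":1},{"tx":0,"ty":0,"tz":20,"ax":0,"ay":0,"az":0,"jaw":1},{"tx":0,"ty":0,"tz":15,"ax":0,"ay":0,"az":0,"jaw":1},{"tx":0,"ty":0,"tz":0,"ax":0,"ay":0,"az":0,"jaw":1}]'
python3 go.py 632.5 -111 194
python3 - <<'E'
from h import *
c=capture("side");im=cv2.cvtColor(c["color"],cv2.COLOR_RGB2BGR)[110:260,200:400]
cv2.imwrite("pics/side2.png",cv2.resize(im,None,fx=4,fy=4,interpolation=cv2.INTER_CUBIC))
c=capture("wrist");save(c,"wrist1")
E
```

```text
time_s: 2.72
eef_pos: [572.4, -34.3, 251.3]
ee_rot: [0.0, 0.133, 0.991, 0.0]
force: [0.3, -0.1, 0.6]
grip_width: -0.001
grip_force: 0.0
time_s: 3.35
eef_pos: [631.0, -108.8, 215.3]
ee_rot: [-0.001, 0.133, 0.991, 0.0]
force: [-0.1, -0.9, -0.4]
grip_width: -0.0
grip_force: 0.0
t 3.35 pos [ 631.  -108.8  215.3] zaxis [-0.002  0.001 -1.   ] F [-0.1 -0.9 -0.4] w -0.0 shift in tool: [-2.1 -1.7 21.3]
```

View pics/wrist1.png

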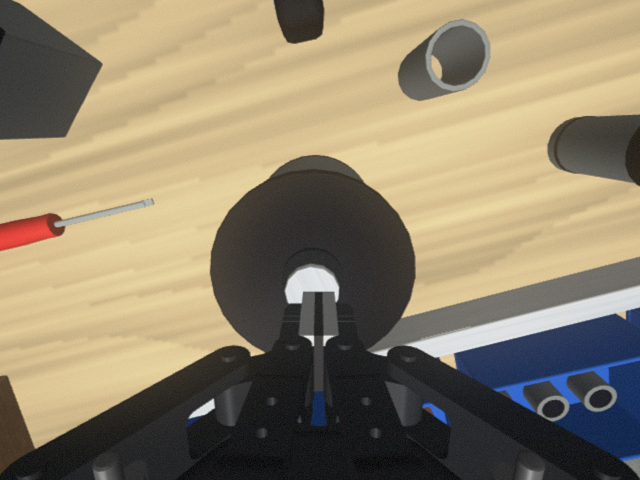

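The wrist view shows the tips at (319,295) over the aluminium head at (312,285), about 3 mm off in y. I shift and descend.

```bash
python3 -m jog '[{"tx":-2,"ty":-2.5,"tz":10,"ax":0,"ay":0,"az":0,"jaw":1},{"tx":0,"ty":0,"tz":8,"ax":0,"ay":0,"az":0,"jaw":1},{"tx":0,"ty":0,"tz":3,"ax":0,"ay":0,"az":0,"jaw":1},{"tx":0,"ty":0,"tz":3,"ax":0,"ay":0,"az":0,"jaw":1},{"tx":0,"ty":0,"tz":0,"ax":0,"ay":0,"az":0,"jaw":1}]'
python3 -m jog '[{"tx":0,"ty":0,"tz":2,"ax":0,"ay":0,"az":0,"jaw":1},{"tx":0,"ty":0,"tz":2,"ax":0,"ay":0,"az":0,"jaw":1},{"tx":0,"ty":0,"tz":2,"ax":0,"ay":0,"az":0,"jaw":1},{"tx":0,"ty":0,"tz":2,"ax":0,"ay":0,"az":0,"jaw":1},{"tx":0,"ty":0,"tz":0,"ax":0,"ay":0,"az":0,"jaw":1}]'
```

```text
time_s: 4.08
eef_pos: [632.8, -112.3, 192.2]
ee_rot: [-0.0, 0.133, 0.991, -0.0]
force: [0.4, -0.2, -0.3]
grip_width: 0.001
grip_force: 0.0
time_s: 4.7
eef_pos: [632.9, -112.3, 184.2]
ee_rot: [0.0, 0.133, 0.991, -0.0]
force: [1.5, 0.2, 2.4]
grip_width: -0.002
grip_force: 1.1
```

```bash
python3 -m jog '[{"tx":0,"ty":0,"tz":2,"ax":0,"ay":0,"az":0,"jaw":1},{"tx":0,"ty":0,"tz":1,"ax":0,"ay":0,"az":0,"jaw":1},{"tx":0,"ty":0,"tz":1,"ax":0,"ay":0,"az":0,"jaw":1},{"tx":0,"ty":0,"tz":0.5,"ax":0,"ay":0,"az":0,"jaw":1},{"tx":0,"ty":0,"tz":0,"ax":0,"ay":0,"az":0,"jaw":1}]'
python3 -m jog '[{"tx":0,"ty":0,"tz":0.5,"ax":0,"ay":0,"az":0,"jaw":1},{"tx":0,"ty":0,"tz":0.5,"ax":0,"ay":0,"az":0,"jaw":1},{"tx":0,"ty":0,"tz":0,"ax":0,"ay":0,"az":0,"jaw":1}]'
```

```text
time_s: 5.32
eef_pos: [632.9, -112.3, 179.8]
ee_rot: [0.0, 0.133, 0.991, 0.0]
force: [2.0, -0.6, 2.3]
grip_width: -0.001
grip_force: 1.3
time_s: 5.7
eef_pos: [632.9, -112.3, 179.0]
ee_rot: [0.0, 0.133, 0.991, -0.0]
force: [1.3, -0.0, 4.1]
grip_width: -0.003
grip_force: 2.0
```

```bash
python3 -m jog '[{"tx":0,"ty":0,"tz":0.5,"ax":0,"ay":0,"az":0,"jaw":1},{"tx":0,"ty":0,"tz":0.5,"ax":0,"ay":0,"az":0,"jaw":1},{"tx":0,"ty":0,"tz":0,"ax":0,"ay":0,"az":0,"jaw":1}]'
```

```text
time_s: 6.08
eef_pos: [632.9, -112.3, 178.3]
ee_rot: [0.0, 0.133, 0.991, -0.0]
force: [2.0, 0.4, 7.2]
grip_width: 0.0
grip_force: 3.3
```

Force rose from 2.3 to 7.2 N below 179, so the head is on the collar and the large pin is home. I retract and go to the medium pipe.

```bash
python3 -m jog '[{"tx":0,"ty":0,"tz":-15,"ax":0,"ay":0,"az":0,"jaw":1},{"tx":0,"ty":0,"tz":-20,"ax":0,"ay":0,"az":0,"jaw":1},{"tx":35.5,"ty":36,"tz":0,"ax":0,"ay":0,"az":0,"jaw":1},{"tx":35.5,"ty":36,"tz":0,"ax":0,"ay":0,"az":0,"jaw":1},{"tx":35.5,"ty":36,"tz":0,"ax":0,"ay":0,"az":0,"jaw":1}]'
python3 -m jog '[{"tx":35.5,"ty":36,"tz":0,"ax":0,"ay":0,"az":0,"jaw":1},{"tx":35.5,"ty":36,"tz":0,"ax":0,"ay":0,"az":0,"jaw":1},{"tx":35.5,"ty":36,"tz":0,"ax":0,"ay":0,"az":0,"jaw":1},{"tx":35.5,"ty":36,"tz":0,"ax":0,"ay":0,"az":0,"jaw":1},{"tx":35.5,"ty":36,"tz":0,"ax":0,"ay":0,"az":0,"jaw":1}]'
python3 -m jog '[{"tx":0,"ty":0,"tz":15,"ax":0,"ay":0,"az":0,"jaw":1},{"tx":0,"ty":0,"tz":10,"ax":0,"ay":0,"az":0,"jaw":1},{"tx":0,"ty":0,"tz":0,"ax":0,"ay":0,"az":0,"jaw":1}]'
python3 go.py 434.5 241 164
python3 - <<'E'
from h import *
c=capture("wrist");save(c,"wrist2")
c=capture("top")
for n,x,y,z in(("L",371,185,180),):
    print("large pin depth z",[np.round(world(c,(u,v)),1) for u,v in((370,184),(371,186))])
E
```

```text
time_s: 6.7
eef_pos: [557.2, 21.2, 213.0]
ee_rot: [-0.001, 0.133, 0.991, 0.0]
force: [0.2, 0.6, 0.2]
grip_width: -0.0
grip_force: 0.0
time_s: 7.32
eef_pos: [433.5, 241.6, 213.1]
ee_rot: [-0.0, 0.133, 0.991, -0.0]
force: [-0.1, -0.1, 0.3]
grip_width: -0.001
grip_force: 0.0
time_s: 7.7
eef_pos: [434.9, 239.3, 186.9]
ee_rot: [-0.001, 0.134, 0.991, -0.001]
force: [-0.1, 0.6, -0.1]
grip_width: 0.001
grip_force: 0.0
t 7.7 pos [434.9 239.3 186.9] zaxis [-0.002 -0.001 -1.   ] F [-0.1  0.6 -0.1] w 0.0 shift in tool: [ 0.8  1.5 22.9]
large pin depth z [array([ 636.1, -111.6,  180.9]), array([ 630.6, -114. ,  181. ])]
```

View pics/wrist2.png

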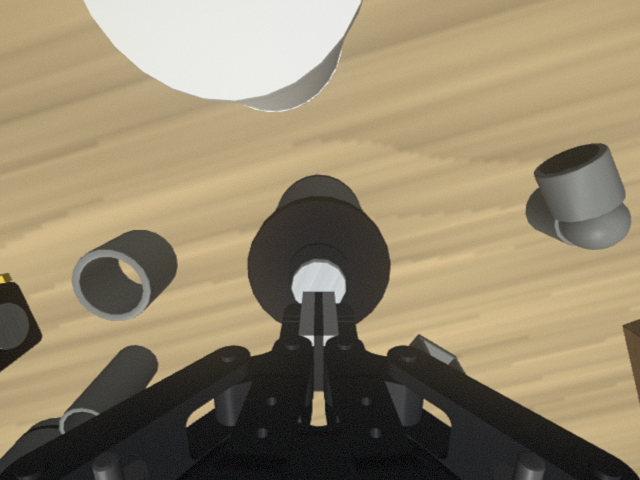

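The head at (319,285) is centred under the tips (319,295), and the large pin's depth reads 181 mm, so it is home. I press the medium pin down to z of about 148.3.

```bash
python3 -m jog '[{"tx":0.5,"ty":1,"tz":12,"ax":0,"ay":0,"az":0,"jaw":1},{"tx":0,"ty":0,"tz":10,"ax":0,"ay":0,"az":0,"jaw":1},{"tx":0,"ty":0,"tz":3,"ax":0,"ay":0,"az":0,"jaw":1},{"tx":0,"ty":0,"tz":3,"ax":0,"ay":0,"az":0,"jaw":1},{"tx":0,"ty":0,"tz":2,"ax":0,"ay":0,"az":0,"jaw":1}]'
python3 -m jog '[{"tx":0,"ty":0,"tz":2,"ax":0,"ay":0,"az":0,"jaw":1},{"tx":0,"ty":0,"tz":2,"ax":0,"ay":0,"az":0,"jaw":1},{"tx":0,"ty":0,"tz":2,"ax":0,"ay":0,"az":0,"jaw":1},{"tx":0,"ty":0,"tz":1,"ax":0,"ay":0,"az":0,"jaw":1},{"tx":0,"ty":0,"tz":0,"ax":0,"ay":0,"az":0,"jaw":1}]'
```

```text
time_s: 8.43
eef_pos: [434.6, 241.5, 158.0]
ee_rot: [0.0, 0.133, 0.991, 0.0]
force: [-1.7, -1.1, 2.7]
grip_width: -0.0
grip_force: 1.5
time_s: 9.05
eef_pos: [434.5, 241.5, 150.7]
ee_rot: [-0.0, 0.133, 0.991, -0.0]
force: [-1.8, 0.1, 2.0]
grip_width: 0.002
grip_force: 1.1
```

```bash
python3 -m jog '[{"tx":0,"ty":0,"tz":1,"ax":0,"ay":0,"az":0,"jaw":1},{"tx":0,"ty":0,"tz":0.5,"ax":0,"ay":0,"az":0,"jaw":1},{"tx":0,"ty":0,"tz":0.5,"ax":0,"ay":0,"az":0,"jaw":1},{"tx":0,"ty":0,"tz":0.5,"ax":0,"ay":0,"az":0,"jaw":1},{"tx":0,"ty":0,"tz":0,"ax":0,"ay":0,"az":0,"jaw":1}]'
```

```text
time_s: 9.68
eef_pos: [434.7, 241.5, 148.5]
ee_rot: [0.0, 0.133, 0.991, 0.0]
force: [-2.9, -1.1, 5.5]
grip_width: -0.002
grip_force: 2.8
```

5.5 N and rising: the medium pin is on its collar. Next, the small pipe.

```bash
python3 -m jog '[{"tx":0,"ty":0,"tz":-15,"ax":0,"ay":0,"az":0,"jaw":1},{"tx":0,"ty":0,"tz":-20,"ax":0,"ay":0,"az":0,"jaw":1},{"tx":-44,"ty":-8.6,"tz":0,"ax":0,"ay":0,"az":0,"jaw":1},{"tx":-44,"ty":-8.6,"tz":0,"ax":0,"ay":0,"az":0,"jaw":1},{"tx":-44,"ty":-8.6,"tz":0,"ax":0,"ay":0,"az":0,"jaw":1}]'
python3 -m jog '[{"tx":-44,"ty":-8.6,"tz":0,"ax":0,"ay":0,"az":0,"jaw":1},{"tx":-44,"ty":-8.6,"tz":0,"ax":0,"ay":0,"az":0,"jaw":1},{"tx":0,"ty":0,"tz":15,"ax":0,"ay":0,"az":0,"jaw":1},{"tx":0,"ty":0,"tz":12,"ax":0,"ay":0,"az":0,"jaw":1},{"tx":0,"ty":0,"tz":0,"ax":0,"ay":0,"az":0,"jaw":1}]'
python3 go.py 635.5 142 134
python3 - <<'E'
from h import *
c=capture("wrist");save(c,"wrist3")
c=capture("top"); print("medium pin",[np.round(world(c,(u,v)),1) for u,v in((237,263),(238,265))])
E
```

```text
time_s: 10.3
eef_pos: [556.5, 181.1, 184.1]
ee_rot: [0.0, 0.133, 0.991, 0.0]
force: [1.1, 0.3, 0.4]
grip_width: 0.001
grip_force: 0.0
time_s: 10.92
eef_pos: [634.3, 142.7, 155.4]
ee_rot: [-0.001, 0.133, 0.991, -0.0]
force: [-0.9, -0.3, 0.6]
grip_width: 0.003
grip_force: 0.0
t 10.93 pos [634.3 142.7 155.4] zaxis [-0.002 -0.    -1.   ] F [-0.9 -0.3  0.6] w 0.0 shift in tool: [-1.4 -0.3 21.4]
medium pin [array([386.4, 168.5, 541.9]), array([382.2, 165.9, 546. ])]
```

View pics/wrist3.png

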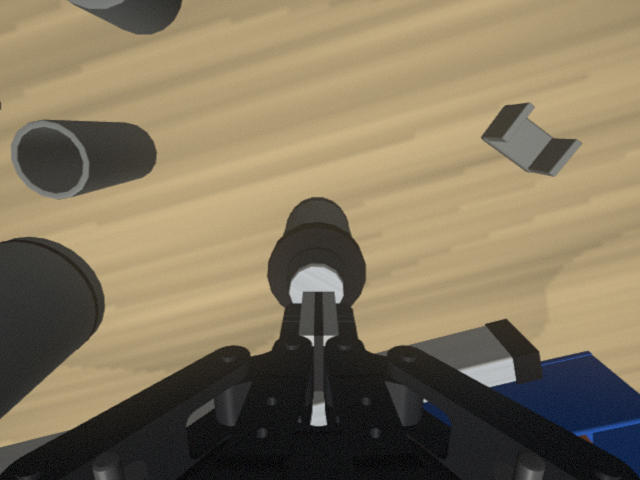

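The head at (317,286) is well aligned. The arm hides the medium pin from the top camera, so I check it from the side camera before pressing.

Run:
```python
from h import *
c=capture("side"); d=c["camera_from_world"]
for z in(150,162):
    for X,Y in((434.5,241),(428,241)):
        p=d@[X,Y,z,1]; u=c["cx"]+c["fx"]*p[0]/-p[2]; v=c["cy"]+c["fy"]*p[1]/p[2]
        print(z,np.round((u,v),1),np.round(world(c,(u,v)),1))
```

```text
150 [321.1 295.8] [434.6 239.5 148.1]
150 [323.8 296. ] [428.1 240.1 148.9]
162 [321.2 292.6] [435.4 229.8 148.1]
162 [323.9 292.8] [428.8 229.2 147.5]
```

The medium pin top reads about 149 mm, so it is home. Pressing the small pin.

```bash
python3 -m jog '[{"tx":-1.5,"ty":-0.5,"tz":10,"ax":0,"ay":0,"az":0,"jaw":1},{"tx":0,"ty":0,"tz":10,"ax":0,"ay":0,"az":0,"jaw":1},{"tx":0,"ty":0,"tz":3,"ax":0,"ay":0,"az":0,"jaw":1},{"tx":0,"ty":0,"tz":3,"ax":0,"ay":0,"az":0,"jaw":1},{"tx":0,"ty":0,"tz":2,"ax":0,"ay":0,"az":0,"jaw":1}]'
python3 -m jog '[{"tx":0,"ty":0,"tz":2,"ax":0,"ay":0,"az":0,"jaw":1},{"tx":0,"ty":0,"tz":2,"ax":0,"ay":0,"az":0,"jaw":1},{"tx":0,"ty":0,"tz":2,"ax":0,"ay":0,"az":0,"jaw":1},{"tx":0,"ty":0,"tz":1,"ax":0,"ay":0,"az":0,"jaw":1},{"tx":0,"ty":0,"tz":0,"ax":0,"ay":0,"az":0,"jaw":1}]'
python3 -m jog '[{"tx":0,"ty":0,"tz":0.5,"ax":0,"ay":0,"az":0,"jaw":1},{"tx":0,"ty":0,"tz":0.5,"ax":0,"ay":0,"az":0,"jaw":1},{"tx":0,"ty":0,"tz":0.5,"ax":0,"ay":0,"az":0,"jaw":1},{"tx":0,"ty":0,"tz":0,"ax":0,"ay":0,"az":0,"jaw":1}]'
```

```text
time_s: 11.7
eef_pos: [636.9, 141.1, 128.7]
ee_rot: [0.0, 0.133, 0.991, 0.0]
force: [-0.9, -0.1, 2.0]
grip_width: -0.004
grip_force: 1.5
time_s: 12.32
eef_pos: [636.7, 141.1, 121.2]
ee_rot: [-0.0, 0.133, 0.991, -0.0]
force: [-1.6, -0.3, 1.9]
grip_width: 0.001
grip_force: 1.1
time_s: 12.82
eef_pos: [636.7, 141.1, 119.8]
ee_rot: [-0.0, 0.133, 0.991, -0.0]
force: [-0.7, 0.2, 2.9]
grip_width: -0.001
grip_force: 1.3
```

```bash
python3 -m jog '[{"tx":0,"ty":0,"tz":0.5,"ax":0,"ay":0,"az":0,"jaw":1},{"tx":0,"ty":0,"tz":0.5,"ax":0,"ay":0,"az":0,"jaw":1},{"tx":0,"ty":0,"tz":0.5,"ax":0,"ay":0,"az":0,"jaw":1},{"tx":0,"ty":0,"tz":0,"ax":0,"ay":0,"az":0,"jaw":1}]'
```

```text
time_s: 13.32
eef_pos: [636.9, 141.1, 118.6]
ee_rot: [0.0, 0.133, 0.991, 0.0]
force: [-1.8, -0.2, 5.0]
grip_width: -0.002
grip_force: 2.7
```

Small pin is on its collar. I lift clear, rise and make the final check.

```bash
python3 -m jog '[{"tx":0,"ty":0,"tz":-15,"ax":0,"ay":0,"az":0,"jaw":1},{"tx":0,"ty":0,"tz":-40,"ax":0,"ay":0,"az":0,"jaw":1},{"tx":0,"ty":0,"tz":-40,"ax":0,"ay":0,"az":0,"jaw":1},{"tx":0,"ty":0,"tz":-20,"ax":0,"ay":0,"az":0,"jaw":1},{"tx":0,"ty":0,"tz":0,"ax":0,"ay":0,"az":0,"jaw":1}]'
python3 - <<'E'
from h import *
c=capture("side"); d=c["camera_from_world"];save(c,"end")
for n,X,Y,z in(("L",632.5,-111,180),("M",434.5,241,150),("S",635.5,142,120),("Q",446,-314,147)):
    p=d@[X,Y,z,1]; u=c["cx"]+c["fx"]*p[0]/-p[2]; v=c["cy"]+c["fy"]*p[1]/p[2]
    print(n,np.round((u,v),1),np.round(world(c,(u,v)),1))
E
```

```text
time_s: 13.95
eef_pos: [637.2, 141.2, 235.1]
ee_rot: [0.002, 0.133, 0.991, 0.0]
force: [0.1, -0.5, -0.7]
grip_width: -0.0
grip_force: 0.0
L [266.  188.5] [ 632.7 -112.   179.2]
M [321.1 295.8] [434.6 239.4 148. ]
S [248.  266.1] [635.7 141.3 119.2]
Q [334.9 163. ] [ 445.8 -309.8  149.9]
```

View pics/end.png

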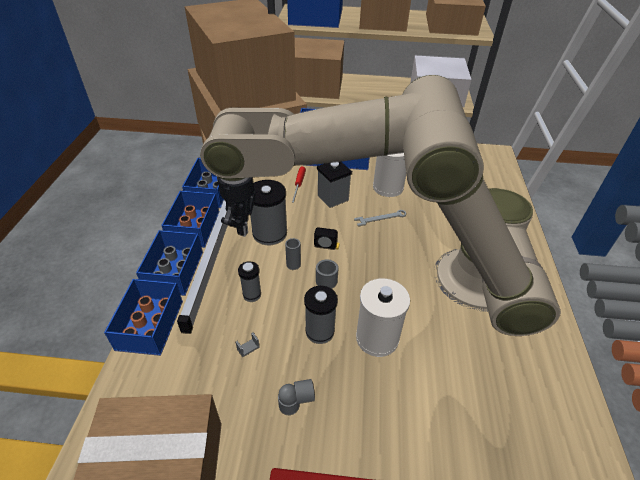

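The three round pins, at (266,188), (321,296) and (248,266), read home. The duct's pin at (335,163) is still up, and nothing has moved.

```bash
python3 -c "from rig import finish_job;print(finish_job())"
```

```text
the job is handed in; nothing more can be done
None
```

I pressed the large, medium and small pins home in that order, left the duct's pin up with nothing shifted, and handed the job in at about 14 s; no verdict came back.

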